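Hold the dropper ready over the open test tube

ROBOT

A 7-joint arm with a two-finger parallel gripper is mounted at the origin on the work surface. World frame = base frame: x ahead of the robot, y to its left, z up, the work surface at z = 0. Lengths are in m, angles in rad, forces in N, time in s.
With the tool pointing down it reaches from about 0.4 to 0.875 m from the base axis. Payload 6.5 kg.
Tool frame: the origin (TCP) lies midway between the tips of the shut fingers; the grasp point (between the pads) lies 19 mm behind it; z points along the fingers, y is the direction in which the jaws open and shut (so a half turn about z gives the same grasp; the last joint's range is limited). The gripper opens to 88 mm and grips with 3 to 60 N. Pads are 18 mm wide; open, the fingers measure 123 mm over their backs; the gripper's body (75 mm by 187 mm) begins 45 mm behind the grasp point.
Start: joints at [-1.376, 0.536, -0.004, 1.538, 0.003, 1.067, -0.071], TCP at [0.168, 0.628, 0.239] pointing down, gripper open.
Joint ranges: [-2.7, 2.7], [-0.37, 2.16], [-1.27, 1.26], [0.24, 2.4], [-1.31, 4.45], [0.19, 1.91], [-2.76, 2.76]. Speed limits (rad/s): [2.39, 2.39, 3.14, 3.14, 3.14, 3.14, 3.14].

INTERFACE

Orientations are given as a unit quaternion [w, x, y, z].
In Python, from plant import readout, optics, job gives the robot as it stands.
- The arm moves only by the tool step_arm, never from a script. Its argument "moves" is one flat list of numbers, 7 for each row, row after row: the shift along the tool's x, y, z in m, then the turn, a rotation vector about the tool's x, y, z in rad, then the finger opening in m, from 0 to 0.0881. In form: [tx, ty, tz, rx, ry, rz, hand, tx, ty, tz, rx, ry, rz, hand, ...]. A call has 1 to 8 rows; each row is the pose to reach, as a shift and turn from the pose commanded when the call began, along the tool's axes at that moment; what a row does not reach only later rows make up. A row lasts 1/12 s, in which the tool goes at most 41.7 mm and 7.16 degrees, less where a joint would pass 70% of its speed; a pose out of reach is approached as far as the arm can. A call with a gripper value outside its range is refused whole. The fingers move at their own pace and stop on an object; "grip_force" is the grip in N (left out, the last holds). Time passes only in rows, so rows that repeat a pose let the fingers close. It gives the time, the measured TCP pose, the force and the opening at its end, in the units of the state.
- readout.observe(): the state, without advancing time (a new reading comes with each control period).
- optics.capture(name): name is "scene" or "top" or "wrist"; returns a dict with "color" (400x640x3 uint8, red, green, blue), "range_z" (400x640 float32, m along the optical axis (not along the pixel's ray), 0 where there is no reading), "camera_matrix" (3x3 intrinsics, pixels), "dist_coeffs" ([k1, k2, p1, p2, k3] as OpenCV has them; the pictures are not rectified), "R" (3x3) and "t" (3): a world point X has camera coordinates R X + t; the wrist camera has in their place "mount" (4x4, takes a point from camera to tool coordinates, whose origin is the TCP and whose axes are the flange's). Camera axes: x right, y down, z forward; pixel columns grow to the right and rows downward; lengths in m; the calibration is good to about 2 mm. A picture is of the moment at which its call begins: read the wrist's pose just before it.
- job.close_job(): hands the job in, once; it reports no verdict.
The state is a dict: "clock": time; "q": joint angles; "joint_vel": joint speeds; "joint_efforts": joint torques, N m; "tool_pos": TCP position; "eef_rot": TCP orientation; "force": force on the tool from outside, world axes, zero at the start; "torque": the same for the moment, N m; "gripper_width": finger opening in m.
Only numpy, scipy, OpenCV 4.12 (cv2) and the standard library are available. Lean on these libraries where they do the work, as an engineer would, in place of code of your own. Each camera call takes 0.05 s, during which the arm holds its last target. There are 200 camera calls.

TASK

Draw the dropper with the blue bulb straight up out of its amber bottle, gripping it by the white collar and never by the rubber bulb, and carry it over the racks to the one open test tube, the one with the green tape. Finish still holding the dropper, upright and motionless, ready to let drops fall: its tip centred over the mouth of the tube and 5 to 10 mm above the rim. Let neither the dropper nor the gripper touch a tube or a rack on the way, keep the bottles standing where they are, and leave the goggles and wash bottle alone.

Things in the scene. Friction and masses are not known exactly. Their poses are not given: they have to be found in the camera images.
- dropper_collar (a point): the dropper's ribbed white hard-plastic collar, an upright cylinder 26 mm across and 20 mm high, the part to grip: this point is its centre, z up. Its underside lies on the rim of the amber bottle, 82 mm above the bench, so this centre is 92 mm up
- dropper_tip (a point): the very end of the dropper's glass pipette, on its axis, 70 mm below the collar's underside (80 mm below the collar's centre); at the start inside the bottle, 12 mm above the bench
- dropper: the whole dropper (22 to 37 g), not screwed but hanging loose in the bottle: bulb, collar, below it a plug 10 mm across and 8 mm long in the 13 mm bore of the neck, and a glass pipette 7 mm across, drawn out to 3 mm at its tip; origin on its axis at the collar's underside, z axis towards the bulb
- bulb: the dropper's blue rubber bulb, 16 mm across and 30 mm high on top of the collar, so its top is 40 mm above the collar's centre; origin at its foot, 20 mm above the dropper's origin. Modelled rigid; not to be gripped or pressed
- bottle: the amber glass dropping bottle that holds the dropper with the blue bulb: 40 mm across, shoulder 52 to 64 mm up, neck 18 to 19 mm across from 64 mm up to the rim at 82 mm, 0.13 to 0.23 kg, loose on the bench; origin under its centre, z up
- other_bottle: a like bottle with a black bulb (132 mm high in all), 9 to 18 cm from the first, either nearer to or farther from the robot; leave alone; origin under its centre, z up
- tube: the open test tube, glass, 20 mm outside, 16.8 mm bore, 125 mm long, pale rim and green tape band 5 to 21 mm below the rim, standing loosely in any of four holes of its rack; the only open tube; origin under its centre at its foot, z up along it
- tube_mouth (a point): the centre of the open tube's mouth, at rim level, 129 mm above the bench; its z axis points up out of the tube
- rack: grey sheet-metal test-tube rack, 224 long (its x axis) x 84 wide (y) x 118 mm high at its two end plates, with 2 rows of 6 holes (34 mm apart along x, 36 mm across); tubes stand on its floor 4 mm above the bench and its upper deck is 74 mm high; fixed to the bench; origin under its centre on the bench; it holds the open tube and three closed ones
- tall_rack: grey sheet-metal test-tube rack, 224 long (its x axis) x 84 wide (y) x 118 mm high at its two end plates, with 2 rows of 6 holes (34 mm apart along x, 36 mm across); tubes stand on its floor 4 mm above the bench and its upper deck is 74 mm high; fixed to the bench; origin under its centre on the bench; it stands between the bottles and the other rack and holds four tall closed tubes
- capped0: a closed test tube with a red cap, 21 mm across, its top 143 mm above the bench, loose in the rack with the open tube; origin at its foot, z up
- capped1: a closed test tube with a red cap, 21 mm across, its top 143 mm above the bench, loose in the rack with the open tube; origin at its foot, z up
- capped2: a closed test tube with a red cap, 21 mm across, its top 143 mm above the bench, loose in the rack with the open tube; origin at its foot, z up
- tall0: a tall closed test tube with a red cap, 21 mm across, its top 168 mm above the bench, loose in the middle rack; origin at its foot, z up
- tall1: a tall closed test tube with a red cap, 21 mm across, its top 168 mm above the bench, loose in the middle rack; origin at its foot, z up
- tall2: a tall closed test tube with a red cap, 21 mm across, its top 168 mm above the bench, loose in the middle rack; origin at its foot, z up
- tall3: a tall closed test tube with a red cap, 21 mm across, its top 168 mm above the bench, loose in the middle rack; origin at its foot, z up
- wash_bottle: white plastic wash bottle with a bent spout, 68 mm across and about 210 mm high, loose at the left edge of the work; origin under its centre
- goggles: clear safety goggles, about 130 x 160 x 60 mm, loose to the left of the racks; origin under them, z up
Things that resemble listed ones, but are neither listed nor needed, are in the scene too. Leave any yellow look-alike of the dropper alone.

How it is judged:
On the way:
1. the dropper is drawn clear out of its bottle, which stays standing (z of dropper_tip in the frame of bottle above 0.085 m and angle between bottle's own z axis and vertical below 0.1 rad), for 0.1 s.
At the end, for the whole second after the job is handed in: The gripper holds the dropper still (below 12 mm/s) and within about 7 degrees of upright, its tip within 6 mm of the tube's axis and 2 to 15 mm above the tube's rim, touching neither the tube, its rack nor the bottle; all tubes and both bottles stand upright (within about 6 degrees) (horizontal distance between dropper_tip and tube_mouth below 0.006 m and z of dropper_tip in the frame of tube_mouth between 0.002 and 0.015 m and angle between dropper's own z axis and vertical below 0.12 rad and linear speed of dropper below 0.012 m/s and contact force between the fingers and dropper above 0.5 N and contact force between dropper and tube below 0.1 N and contact force between dropper and rack below 0.1 N and contact force between dropper and bottle below 0.1 N and angle between each of tube, capped0, capped1, capped2, tall0, tall1, tall2, tall3, bottle, other_bottle's own z axis and vertical below 0.1 rad); the arm keeps its last pose, push and grip.
It fails at once if the rubber bulb is gripped or pressed (contact force between any of the fingers, the arm and bulb above 1 N).
It fails at once if the dropper touches a test tube or a rack (contact force between dropper and tube above 0.3 N or contact force between dropper and capped0 above 0.3 N or contact force between dropper and capped1 above 0.3 N or contact force between dropper and capped2 above 0.3 N or contact force between dropper and tall0 above 0.3 N or contact force between dropper and tall1 above 0.3 N or contact force between dropper and tall2 above 0.3 N or contact force between dropper and tall3 above 0.3 N or contact force between dropper and rack above 0.3 N or contact force between dropper and tall_rack above 0.3 N).
It fails at once if the gripper or arm touches a test tube or a rack (contact force between any of the fingers, the arm and tube above 0.5 N or contact force between any of the fingers, the arm and capped0 above 0.5 N or contact force between any of the fingers, the arm and capped1 above 0.5 N or contact force between any of the fingers, the arm and capped2 above 0.5 N or contact force between any of the fingers, the arm and tall0 above 0.5 N or contact force between any of the fingers, the arm and tall1 above 0.5 N or contact force between any of the fingers, the arm and tall2 above 0.5 N or contact force between any of the fingers, the arm and tall3 above 0.5 N or contact force between any of the fingers, the arm and rack above 0.5 N or contact force between any of the fingers, the arm and tall_rack above 0.5 N).
It fails at once if a dropping bottle is tipped by more than about 14 degrees, or shifted (the dropper's own by more than 20 mm, the other by more than 10 mm) (angle between any of bottle, other_bottle's own z axis and vertical above 0.25 rad or distance of bottle from where it was at the start of the episode above 0.02 m or distance of other_bottle from where it was at the start of the episode above 0.01 m).
It fails at once if the wash bottle or the goggles are shifted by more than 15 mm (distance of any of wash_bottle, goggles from where it was at the start of the episode above 0.015 m).
It also fails if it takes over 43 s, if anything falls off the work surface, if the arm or the gripper's body presses on something with over 40 N, if the wrist force passes 120 N, or if a joint passes its speed limit or range.

## Working session

There is one attempt and no reset: what is moved stays moved. The work goes in short steps, Python scripts to look and compute and a tool call to move; the robot and the scene stay as the last step left them, time stands still between calls to the robot, and variables do not carry over. Pictures are saved under pics/ and viewed, about 8 in all and at most 12, crops included, and the job is handed in when it is done.

Besides the shell and the picture viewer there is one more tool, called after "Call:" by a JSON object that holds its "fn" and its "kwargs", one argument or row to a line. step_arm: Moves the arm, as the interface text tells. Its arguments: {"type":"object","properties":{"moves":{"type":"array"},"grip_force":{"type":"number"}},"required":["moves"]}

```bash
mkdir -p pics; ls; python3 - <<'E'
from plant import readout, optics
import cv2,numpy as np,pickle
print(readout.observe())
for n in("scene","top"):
    c=optics.capture(n); pickle.dump(c,open(f"{n}.pkl","wb"))
    cv2.imwrite(f"pics/{n}0.png",c["color"][:,:,::-1]); print(n,c["R"],c["t"],c["camera_matrix"],c["dist_coeffs"])
E
```

```text
pics
{'clock': 0.0, 'q': array([-1.376179  ,  0.53712822, -0.0044555 ,  1.53885154,  0.00261357,
        1.06730848, -0.07122525]), 'joint_vel': array([-5.25110038e-04, -7.79013877e-04, -3.62548461e-04,  1.02777017e-03,
       -1.64426614e-04,  5.45319321e-04,  3.67245189e-05]), 'joint_efforts': array([-4.49708665e-06, -5.70979929e+01,  9.90383439e-01, -2.51605529e+01,
       -5.63425629e-02,  1.78676331e-02,  1.66340560e-04]), 'tool_pos': array([0.16746894, 0.62742701, 0.23787193]), 'eef_rot': array([-4.62711619e-05,  1.30005732e-01,  9.91512882e-01, -8.43629106e-04]), 'force': array([-0.51497546, -0.82037236, -0.54915993]), 'torque': array([ 0.01254884, -0.01550596, -0.0142702 ]), 'gripper_width': 0.0878092038754891}
scene [[-0.10055132  0.99487547 -0.01059418]
 [ 0.73321716  0.06689975 -0.67669566]
 [-0.67251917 -0.07581047 -0.73618662]] [-0.02056488 -0.30850822  1.36840129] [[366.41367682   0.         321.87833492]
 [  0.         366.41367682 198.04904333]
 [  0.           0.           1.        ]] [-0.03216642  0.          0.          0.          0.        ]
top [[ 0.02449322 -0.9993118   0.02785683]
 [-0.98575469 -0.02878024 -0.16570874]
 [ 0.16639642 -0.02340126 -0.98578122]] [0.0469558  0.54003408 0.98840965] [[396.993502     0.         318.28393282]
 [  0.         396.993502   199.75093243]
 [  0.           0.           1.        ]] [0.02261474 0.         0.         0.         0.        ]
```

View pics/scene0.png

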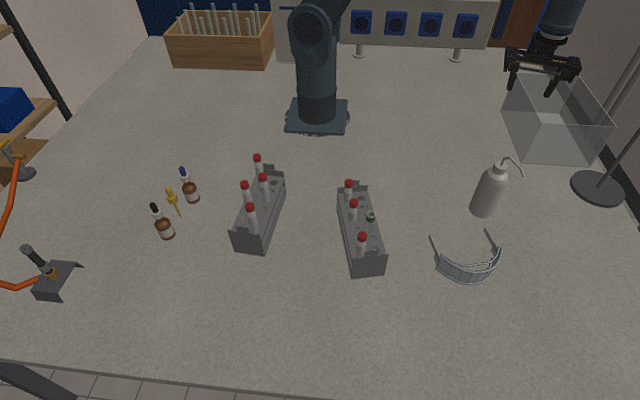

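View pics/top0.png

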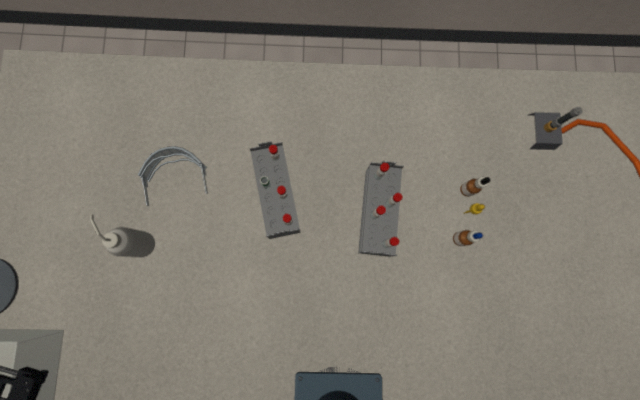

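The scene view shows the blue-bulb bottle at (190,187), a black-bulb one at (162,222) and a yellow look-alike at (173,203). The tall rack is at (258,215), and the rack with the open tube at (370,217). In the top view these are blue (478,236), black (485,182), yellow (478,209) and the open tube (264,181). Only the first has the blue bulb, and only the last is a capless tube with green tape. I'll measure them and make an enlarged crop.

```bash
cat > h.py <<'E'
import numpy as np,cv2,pickle
from scipy.spatial.transform import Rotation as Ro
def pose(s):
    q=np.array(s["eef_rot"]);R=Ro.from_quat(q[[1,2,3,0]]).as_matrix();return R,np.array(s["tool_pos"])
def ext(c,s=None):
    """camera->world R, origin"""
    if "R" in c: return c["R"].T,-c["R"].T@c["t"]
    R,p=pose(s);m=c["mount"];return R@m[:3,:3],R@m[:3,3]+p
def ray(c,uv,s=None):
    A,o=ext(c,s);n=cv2.undistortPoints(np.array([[uv]],float),c["camera_matrix"],c["dist_coeffs"])[0,0]
    return o,A@np.array([n[0],n[1],1])
def atz(c,uv,z,s=None):
    o,d=ray(c,uv,s);return o+d*(z-o[2])/d[2]
def proj(c,X,s=None):
    A,o=ext(c,s);Y=A.T@(np.asarray(X,float)-o)
    return cv2.projectPoints(Y[None],np.zeros(3),np.zeros(3),c["camera_matrix"],c["dist_coeffs"])[0].ravel()
def blobs(c,lo,hi,amin=6):
    h=cv2.cvtColor(c["color"],cv2.COLOR_RGB2HSV);m=cv2.inRange(h,lo,hi)
    n,l,st,ce=cv2.connectedComponentsWithStats(m)
    return [(ce[i].round(1),st[i]) for i in range(1,n) if st[i,4]>=amin]
E
python3 - <<'E'
from h import *
for n in("scene","top"):
    c=pickle.load(open(n+".pkl","rb"))
    print(n)
    for nm,lo,hi,z in(("red",(0,150,90),(8,255,255),.15),("blue",(105,140,60),(125,255,255),.117),("green",(40,60,40),(90,255,255),.116),("yellow",(22,150,90),(35,255,255),.02)):
        for ce,st in blobs(c,lo,hi,4):
            if 130<ce[0]<510 and 130<ce[1]<290: print(nm,ce,st[4],atz(c,ce,z).round(3))
S=pickle.load(open("scene.pkl","rb"))["color"][:,:,::-1];T=pickle.load(open("top.pkl","rb"))["color"][:,:,::-1]
r=lambda a,s:cv2.resize(a,None,fx=s,fy=s,interpolation=cv2.INTER_CUBIC)
a=r(T[130:270,240:300],4)[:560];b=r(S[150:245,145:220],4);d=r(T[165:260,440:500],4);e=r(S[165:280,330:400],4)
W=np.zeros((600,800,3),np.uint8)
W[:560,:240]=a;W[:380,250:550]=b;W[:380,555:795]=d
W[385:600,250:390]=r(S[170:277,325:395],2)[:215,:140];cv2.imwrite("pics/crop1.png",W)
E
```

```text
scene
red [257.  156.7] 35 [ 0.417 -0.111  0.15 ]
red [262.5 175.7] 38 [ 0.489 -0.081  0.15 ]
red [348.7 182.3] 37 [0.493 0.139 0.15 ]
red [244.5 183.7] 41 [ 0.521 -0.12   0.15 ]
red [353.7 201.9] 41 [0.558 0.155 0.15 ]
red [249.9 205.8] 48 [ 0.592 -0.089  0.15 ]
red [362.1 235. ] 49 [0.654 0.177 0.15 ]
blue [182.4 170.5] 31 [ 0.455 -0.317  0.117]
green [370.2 219.3] 27 [0.579 0.197 0.116]
yellow [171.9 197.9] 130 [ 0.473 -0.372  0.02 ]
top
red [272.8 148.4] 51 [0.641 0.175 0.15 ]
red [384.3 166.5] 58 [ 0.605 -0.091  0.15 ]
red [280.9 189.6] 50 [0.542 0.152 0.15 ]
red [397.  196.9] 58 [ 0.533 -0.121  0.15 ]
red [380.5 209.7] 55 [ 0.501 -0.082  0.15 ]
red [286.5 217.6] 52 [0.477 0.136 0.15 ]
red [393.8 240.9] 60 [ 0.43  -0.112  0.15 ]
blue [477.7 235.3] 31 [ 0.451 -0.321  0.117]
green [265.5 184.8] 4 [0.559 0.192 0.116]
yellow [475.9 208.4] 110 [ 0.532 -0.361  0.02 ]Traceback (most recent call last):
  File "<stdin>", line 13, in <module>
ValueError: could not broadcast input array from shape (214,140,3) into shape (215,140,3)
```

```bash
python3 - <<'E'
from h import *
S=pickle.load(open("scene.pkl","rb"))["color"][:,:,::-1];T=pickle.load(open("top.pkl","rb"))["color"][:,:,::-1]
r=lambda a,s:cv2.resize(a,None,fx=s,fy=s,interpolation=cv2.INTER_CUBIC)
W=np.zeros((600,800,3),np.uint8)
for im,x,y in((r(T[130:270,240:300],4),0,0),(r(S[150:245,145:220],4),250,0),(r(T[165:260,440:500],4),555,0),(r(S[170:243,325:395],3),250,381)):
    W[y:y+im.shape[0],x:x+im.shape[1]]=im
cv2.imwrite("pics/crop1.png",W)
# yellow triangulation
cs={n:pickle.load(open(n+".pkl","rb")) for n in("scene","top")}
for a,b,nm in(((171.9,197.9),(475.9,208.4),"yellow"),((182.4,170.5),(477.7,235.3),"blue"),((370.5,216.5),(264.5,181),"mouth")):
    o1,d1=ray(cs["scene"],a);o2,d2=ray(cs["top"],b)
    k=np.linalg.lstsq(np.c_[d1,-d2],o2-o1,rcond=None)[0];print(nm,(o1+d1*k[0]).round(3),(o2+d2*k[1]).round(3))
E
```

```text
yellow [ 0.522 -0.334  0.077] [ 0.522 -0.336  0.078]
blue [ 0.451 -0.319  0.113] [ 0.451 -0.322  0.114]
mouth [0.569 0.198 0.114] [0.569 0.195 0.114]
```

View pics/crop1.png

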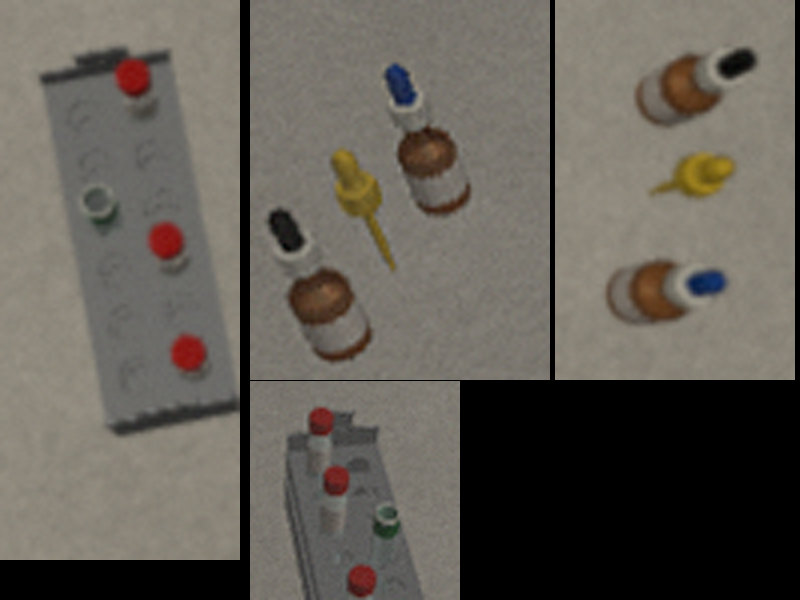

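The crop shows blue-bulb bottle at (430,170) in the middle panel, with a white collar and the bulb up. The yellow dropper stands between it and the black-bulb bottle, 7 cm off in +x. The open tube with the pale rim and green collar is at (98,203) in the left panel. I'll raise the arm and travel past the tube, which lets me take a wrist picture on the way.

Call:
{"fn": "step_arm", "kwargs": {
  "moves": [0,0,-0.04,0,0,0,0.088,0,0,-0.08,0,0,0,0.088,0,0,-0.1,0,0,0,0.088,-0.033,-0.023,-0.1,0,0,0,0.088,-0.066,-0.046,-0.1,0,0,0,0.088,-0.099,-0.069,-0.1,0,0,0,0.088,-0.132,-0.092,-0.1,0,0,0,0.088,-0.165,-0.115,-0.1,0,0,0,0.088]
}}

```text
clock: 0.77
tool_pos: [0.2982, 0.4725, 0.3384]
eef_rot: [-0.0, 0.13, 0.992, -0.0]
force: [0.7, 0.7, -0.3]
gripper_width: 0.088
```

Call:
{"fn": "step_arm", "kwargs": {
  "moves": [-0.033,-0.023,0,0,0,0,0.088,-0.066,-0.046,0,0,0,0,0.088,-0.099,-0.069,0,0,0,0,0.088,-0.132,-0.092,0,0,0,0,0.088,-0.165,-0.115,0,0,0,0,0.088,-0.198,-0.138,0,0,0,0,0.088,-0.231,-0.161,0,0,0,0,0.088,-0.264,-0.184,0,0,0,0,0.088]
}}

```text
clock: 1.43
tool_pos: [0.5057, 0.2267, 0.3386]
eef_rot: [-0.0, 0.13, 0.992, -0.0]
force: [0.3, 0.5, -0.5]
gripper_width: 0.0882
```

```bash
python3 - <<'E'
from h import *
from plant import readout,optics
s=readout.observe();c=optics.capture("wrist");pickle.dump((s,c),open("w1.pkl","wb"))
print(s["tool_pos"],s["eef_rot"],s["q"].round(2),c["mount"].round(3),c["camera_matrix"][0,0])
cv2.imwrite("pics/w1.png",c["color"][:,:,::-1])
for p in((.569,.196,.129),(.5,.14,.143)): print(proj(c,p,s))
E
```

```text
[0.50570993 0.22673417 0.33858792] [-1.69688756e-04  1.29924926e-01  9.91523819e-01 -4.46970863e-05] [-0.69  0.28  0.24  1.69 -0.07  1.18  0.87] [[-0.    -0.948 -0.317  0.083]
 [ 1.     0.    -0.001  0.   ]
 [ 0.001 -0.317  0.948 -0.146]
 [ 0.     0.     0.     1.   ]] 321.79632774535446
[306.2241607  227.63621806]
[240.45252617 189.06693204]
```

View pics/w1.png

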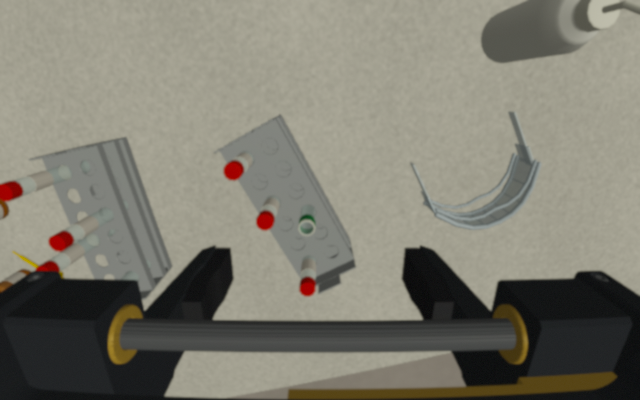

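The wrist view shows the open tube with its green band at (307,226), 1–2 px from my prediction. The capped tubes and tall rack are where I computed them. Next I'll go to the bottle.

Call:
{"fn": "step_arm", "kwargs": {
  "moves": [-0.0015,-0.038,0,0,0,0,0.088,-0.003,-0.076,0,0,0,0,0.088,-0.0045,-0.114,0,0,0,0,0.088,-0.006,-0.152,0,0,0,0,0.088,-0.0075,-0.19,0,0,0,0,0.088,-0.009,-0.228,0,0,0,0,0.088,-0.0105,-0.266,0,0,0,0,0.088]
}}

```text
clock: 2.07
tool_pos: [0.4455, -0.0327, 0.3386]
eef_rot: [-0.0, 0.13, 0.992, 0.0]
force: [-0.1, 0.4, 0.3]
gripper_width: 0.0879
```

Call:
{"fn": "step_arm", "kwargs": {
  "moves": [-0.0015,-0.038,0,0,0,0,0.088,-0.003,-0.076,0,0,0,0,0.088,-0.0045,-0.114,0,0,0,0,0.088,-0.006,-0.152,0,0,0,0,0.088,-0.0075,-0.19,0,0,0,0,0.088,-0.009,-0.228,0,0,0,0,0.088,-0.0105,-0.264,0,0,0,0,0.088,-0.0105,-0.264,0,0,0,0,0.088]
}}

```text
clock: 2.73
tool_pos: [0.3856, -0.2954, 0.339]
eef_rot: [-0.0, 0.135, 0.991, -0.002]
force: [-0.8, -0.2, 0.4]
gripper_width: 0.088
```

```bash
python3 - <<'E'
from h import *
from plant import readout,optics
s=readout.observe();c=optics.capture("wrist");pickle.dump((s,c),open("w2.pkl","wb"))
print(s["tool_pos"],s["eef_rot"],s["q"].round(2))
b=[x for x in blobs(c,(105,140,60),(125,255,255),20)];print(b)
for z in(.082,.092,.102,.117,.132): print(z,proj(c,(.452,-.32,z),s))
I=c["color"][:,:,::-1].copy();cv2.imwrite("pics/w2.png",I)
s1,c1=pickle.load(open("w1.pkl","rb"))
u,v=proj(c,(.452,-.32,.1),s).astype(int);u=min(max(u,50),590);v=min(max(v,50),350)
r=lambda a:cv2.resize(a,(400,400),interpolation=cv2.INTER_CUBIC)
z1=r(c1["color"][206:246,287:327,::-1]);z2=r(I[v-50:v+50,u-50:u+50]);print("crop2 origin",u-50,v-50)
W=np.vstack([np.zeros((600-400,800,3),np.uint8),np.hstack([z1,z2])]);W[:200,:320]=cv2.resize(I,(320,200))
cv2.imwrite("pics/crop2.png",W)
E
```

```text
[ 0.38558556 -0.29539588  0.3390448 ] [-2.42254693e-05  1.34590532e-01  9.90899583e-01 -1.84523077e-03] [-0.04  0.16  0.68  1.87 -0.11  1.15  1.98]
[(array([313., 224.]), array([309, 217,   9,  15, 121], dtype=int32))]
0.082 [313.62435922 214.48938564]
0.092 [313.50835538 217.22103395]
0.102 [313.38705365 220.07806602]
0.117 [313.19435342 224.61808037]
0.132 [312.98750552 229.49322843]
crop2 origin 263 169
```

View pics/crop2.png

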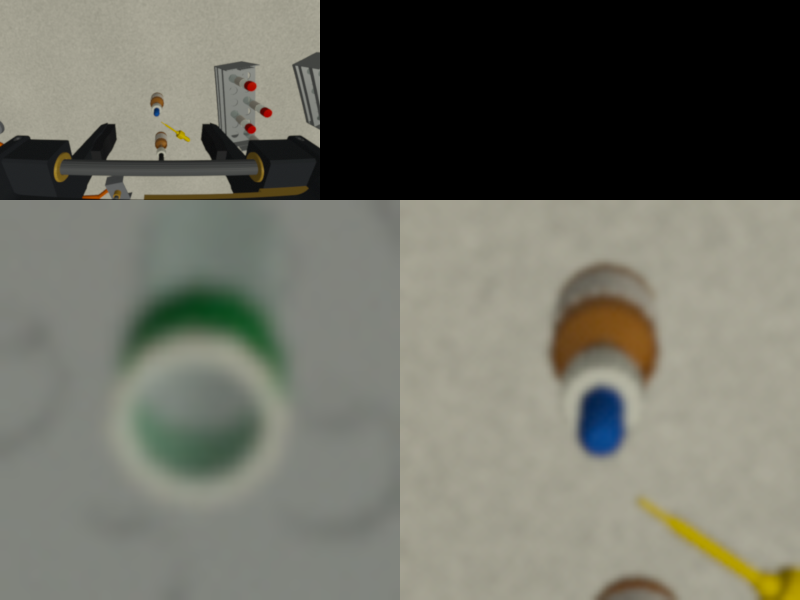

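```bash
python3 - <<'E'
from h import *
S=pickle.load(open("scene.pkl","rb"));T=pickle.load(open("top.pkl","rb"));s2,W2=pickle.load(open("w2.pkl","rb"));s1,W1=pickle.load(open("w1.pkl","rb"))
def tri(L):
    A=0;b=0
    for c,uv,s in L:
        o,d=ray(c,uv,s);d=d/np.linalg.norm(d);P=np.eye(3)-np.outer(d,d);A=A+P;b=b+P@o
    X=np.linalg.solve(A,b);return X.round(4),[np.linalg.norm(np.cross(X-ray(c,uv,s)[0],ray(c,uv,s)[1])/np.linalg.norm(ray(c,uv,s)[1])).round(4) for c,uv,s in L]
print("ytip",tri([(S,(180.7,217),None),(T,(464.5,212.5),None),(W2,(323,244),s2)]))
print("ybulb",tri([(S,(167.5,188.7),None),(T,(484,206.5),None)]))
print("bulb",tri([(S,(182.4,170.5),None),(T,(477.7,235.3),None),(W2,(313,224),s2)]))
print("wrist only bulb at .117",atz(W2,(313,224),.117,s2), "mouth",atz(W1,(306.55,227.05),.129,s1))
print("black bulb")
for nm,c in(("S",S),("T",T)):
  print(nm,atz(c,{"S":(145+38/4,150+232/4),"T":(440+182/4,165+62/4)}[nm],.12))
d=W2["range_z"]
print(np.array([d[int(v),int(u)] for u,v in ((313,224),(313,214))]))
E
```

```text
ytip (array([ 0.5274, -0.33  ,  0.0084]), [np.float64(0.0039), np.float64(0.0077), np.float64(0.0053)])
ybulb (array([ 0.5212, -0.338 ,  0.1129]), [np.float64(0.0033), np.float64(0.0033)])
bulb (array([ 0.4515, -0.3204,  0.1147]), [np.float64(0.0016), np.float64(0.0017), np.float64(0.0005)])
wrist only bulb at .117 [ 0.45114145 -0.32000789  0.117     ] mouth [0.56836666 0.19658137 0.129     ]
black bulb
S [ 0.5959187  -0.33610914  0.12      ]
T [ 0.5855354  -0.34488256  0.12      ]
[0.38420585 0.4094049 ]
```

Call:
{"fn": "step_arm", "kwargs": {
  "moves": [-0.035,-0.004,0,0,0,0,0.07,-0.07,-0.007,0,0,0,0,0.07,-0.07,-0.007,0.04,0,0,0,0.07,-0.07,-0.007,0.08,0,0,0,0.07,-0.07,-0.007,0.11,0,0,0,0.07,-0.07,-0.007,0.13,0,0,0,0.07,-0.07,-0.007,0.13,0,0,0,0.07,-0.07,-0.007,0.13,0,0,0,0.07]
}}

```text
clock: 3.45
tool_pos: [0.4545, -0.3124, 0.2082]
eef_rot: [-0.001, 0.13, 0.992, 0.001]
force: [0.0, -1.4, 0.9]
gripper_width: 0.0698
```

```bash
python3 - <<'E'
from h import *
from plant import readout,optics
s=readout.observe();c=optics.capture("wrist");pickle.dump((s,c),open("w3.pkl","wb"))
print(s["tool_pos"],s["eef_rot"],s["q"].round(2))
b=[x for x in blobs(c,(105,140,60),(125,255,255),20)];print(b)
for ce,st in b[:2]: print(atz(c,ce,.117,s))
R,p=pose(s);print("delta to (.4512,-.3203,.076) in tool:",R.T@(np.array([.4512,-.3203,.076])-p))
for z in(.092,.102,.117,.132): print(z,proj(c,(.4512,-.3203,z),s))
cv2.imwrite("pics/w3.png",c["color"][:,:,::-1])
E
```

```text
[ 0.4544641  -0.31239323  0.20823098] [-1.05159104e-03  1.29501625e-01  9.91578490e-01  5.67502285e-04] [ 0.07  0.46  0.6   1.86 -0.32  0.92  2.12]
[(array([306.6, 205.1]), array([298, 193,  17,  25, 338], dtype=int32))]
[ 0.4514097  -0.32014551  0.117     ]
delta to (.4512,-.3203,.076) in tool: [ 0.00082878 -0.00859266  0.13222587]
0.092 [307.28046501 195.32147687]
0.102 [306.92327818 198.94793236]
0.117 [306.33712833 204.90235979]
0.132 [305.680974   211.57288009]
```

View pics/w3.png

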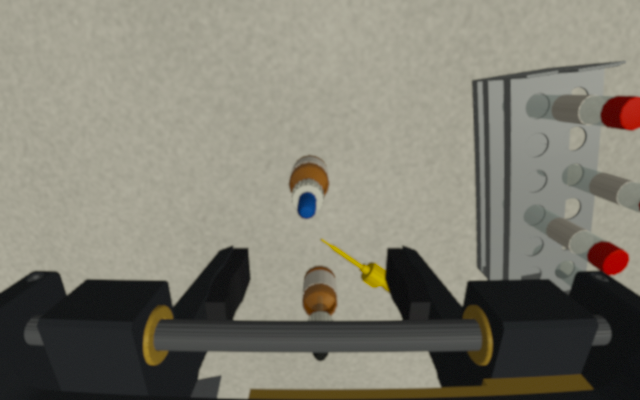

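The bulb matches the model to 0.3 px. The yellow look-alike appears near (375,275), close to the right finger's line of descent, so I'll locate it precisely.

```bash
python3 - <<'E'
from h import *
S=pickle.load(open("scene.pkl","rb"));T=pickle.load(open("top.pkl","rb"));s2,W2=pickle.load(open("w2.pkl","rb"));s3,W3=pickle.load(open("w3.pkl","rb"))
def tri(L):
    A=0;b=0
    for c,uv,s in L:
        o,d=ray(c,uv,s);d=d/np.linalg.norm(d);P=np.eye(3)-np.outer(d,d);A=A+P;b=b+P@o
    X=np.linalg.solve(A,b);return X.round(4),[(proj(c,X,s)-uv).round(1) for c,uv,s in L]
tip=[(S,(180.7,217),None),(T,(464.5,212.5),None),(W2,(323,244),s2),(W3,(322,240),s3)]
print("tip all",tri(tip));print("tip w",tri(tip[2:]));print("tip ST",tri(tip[:2]))
col=[(S,(171.75,198.75),None),(T,(476.75,209.5),None),(W3,(375,275),s3)]
print("col all",tri(col));print("col ST",tri(col[:2]))
def depths(c,s,uvs):
    for u,v in uvs:
        z=c["range_z"][v,u];n=cv2.undistortPoints(np.array([[[u,v]]],float),c["camera_matrix"],c["dist_coeffs"])[0,0];A,o=ext(c,s)
        print((u,v),z,(o+A@np.array([n[0]*z,n[1]*z,z])).round(3))
print("w3");depths(W3,s3,[(335,250),(345,257),(360,267),(372,275),(380,282)])
print("S");depths(S,None,[(172,198),(172,199),(168,189)]);print("T");depths(T,None,[(477,209),(483,207)])
print("fingers");depths(W3,s3,[(230,260),(405,260)])
E
```

```text
tip all (array([ 0.5286, -0.3287,  0.011 ]), [array([-0.7, -1.4]), array([-2. , -2.9]), array([-1.1, -1.3]), array([-1.9, -2.5])])
tip w (array([ 0.5455, -0.3307, -0.0182]), [array([0.2, 0.1]), array([-0.3, -0.1])])
tip ST (array([ 0.5222, -0.3363, -0.0029]), [array([-1.1, -0.2]), array([-1.1,  0.2])])
col all (array([ 0.5304, -0.3071,  0.1075]), [array([ 5. , -5.6]), array([-7.8, -6.4]), array([-29.9,   4.8])])
col ST (array([ 0.52  , -0.3388,  0.0718]), [array([-0.8, -0.1]), array([-0.9,  0.2])])
w3
(335, 250) 0.37563896 [ 0.547 -0.315  0.016]
(345, 257) 0.378919 [ 0.559 -0.306  0.015]
(360, 267) 0.38172272 [ 0.576 -0.292  0.017]
(372, 275) 0.37537503 [ 0.585 -0.281  0.025]
(380, 282) 0.37895834 [ 0.597 -0.273  0.025]
S
(172, 198) 0.97206116 [ 0.531 -0.327  0.087]
(172, 199) 0.9707454 [ 0.534 -0.326  0.086]
(168, 189) 0.95217526 [ 0.527 -0.329  0.118]
T
(477, 209) 0.9799537 [ 0.517 -0.328  0.104]
(483, 207) 0.9647073 [ 0.52  -0.336  0.12 ]
fingers
(230, 260) 0.15004915 [ 0.435 -0.349  0.22 ]
(405, 260) 0.15071079 [ 0.456 -0.27   0.22 ]
```

The depth data show the yellow look-alike has toppled on its own since the first pictures. It now lies flat at x 0.54–0.60, y -0.27 to -0.33, clear of my grasp. I'll centre first, then go part-way down.

Call:
{"fn": "step_arm", "kwargs": {
  "moves": [0.001,-0.0085,0,0,0,0,0.07,0.001,-0.0085,0,0,0,0,0.07,0.001,-0.0085,0.03,0,0,0,0.07,0.001,-0.0085,0.06,0,0,0,0.07,0.001,-0.0085,0.07,0,0,0,0.07,0.001,-0.0085,0.07,0,0,0,0.07,0.001,-0.0085,0.07,0,0,0,0.07]
}}

```text
clock: 4.08
tool_pos: [0.4515, -0.3223, 0.1397]
eef_rot: [0.0, 0.13, 0.991, -0.0]
force: [-0.0, 0.1, 0.4]
gripper_width: 0.0699
```

```bash
python3 - <<'E'
from h import *
from plant import readout,optics
s=readout.observe();c=optics.capture("wrist");pickle.dump((s,c),open("w4.pkl","wb"))
print(s["tool_pos"],s["eef_rot"],s["force"])
b=[x for x in blobs(c,(105,140,60),(125,255,255),20)];print(b)
for ce,st in b[:2]: print(atz(c,ce,.117,s))
R,p=pose(s);print("delta to (.4513,-.3202,.076) in tool:",R.T@(np.array([.4513,-.3202,.076])-p))
E
```

```text
[ 0.45154975 -0.32233685  0.13968347] [ 2.53700318e-04  1.30249613e-01  9.91481180e-01 -2.10683658e-04] [-0.00141868  0.12097361  0.4106717 ]
[(array([320.8, 243.9]), array([310, 225,  23,  38, 753], dtype=int32))]
[ 0.45118021 -0.32011819  0.117     ]
delta to (.4513,-.3202,.076) in tool: [0.00082871 0.00202224 0.06368231]
```

Centred to within 2 mm. I'll descend to TCP z of about 0.076 and close gently.

Call:
{"fn": "step_arm", "kwargs": {
  "moves": [0.001,0.002,0.02,0,0,0,0.07,0.001,0.002,0.04,0,0,0,0.07,0.001,0.002,0.055,0,0,0,0.07,0.001,0.002,0.064,0,0,0,0.07,0.001,0.002,0.064,0,0,0,0.07,0.001,0.002,0.064,0,0,0,0.05,0.001,0.002,0.064,0,0,0,0.04,0.001,0.002,0.064,0,0,0,0.035],
  "grip_force": 12
}}

```text
clock: 4.8
tool_pos: [0.4516, -0.3201, 0.0759]
eef_rot: [0.001, 0.13, 0.992, -0.0]
force: [0.4, -0.9, 0.3]
gripper_width: 0.0519
```

```bash
python3 - <<'E'
from h import *
from plant import readout,optics
s=readout.observe();c=optics.capture("wrist");pickle.dump((s,c),open("w5.pkl","wb"))
print(s["tool_pos"],s["eef_rot"],s["force"],s["gripper_width"])
b=[x for x in blobs(c,(105,140,60),(125,255,255),20)];print(b)
for ce,st in b[:2]: print(atz(c,ce,.117,s))
cv2.imwrite("pics/w5.png",c["color"][:,:,::-1])
E
```

```text
[ 0.45163899 -0.32014343  0.07594325] [ 9.71004093e-04  1.30037514e-01  9.91508523e-01 -3.89167944e-04] [ 0.36088896 -0.896815    0.27348731] 0.05187520546315466
[(array([316.9, 303.1]), array([ 299,  283,   36,   38, 1143], dtype=int32))]
[ 0.44487339 -0.31839332  0.117     ]
```

View pics/w5.png

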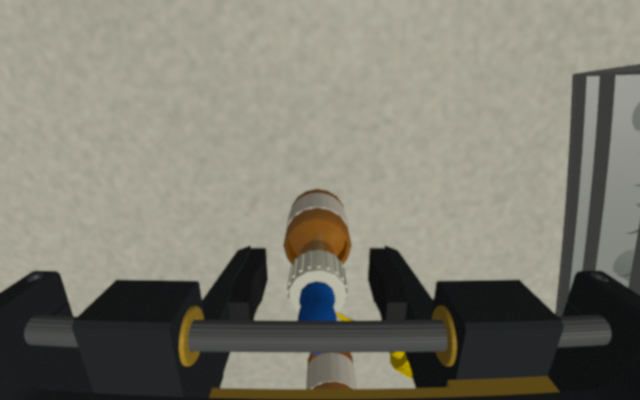

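The collar at (317,270) sits centred between the fingers, the bulb at (317,303) is untouched, and the opening is 52 mm. I'll close.

Call:
{"fn": "step_arm", "kwargs": {
  "moves": [0,0,0,0,0,0,0.035,0,0,0,0,0,0,0.03,0,0,0,0,0,0,0.02,0,0,0,0,0,0,0.02,0,0,0,0,0,0,0.02,0,0,0,0,0,0,0.02],
  "grip_force": 12
}}

```text
clock: 5.35
tool_pos: [0.451, -0.3196, 0.0749]
eef_rot: [0.0, 0.13, 0.992, -0.0]
force: [0.3, -0.4, 2.1]
gripper_width: 0.0254
```

Call:
{"fn": "step_arm", "kwargs": {
  "moves": [0,0,-0.003,0,0,0,0.02,0,0,-0.008,0,0,0,0.02,0,0,-0.016,0,0,0,0.02,0,0,-0.026,0,0,0,0.02,0,0,-0.036,0,0,0,0.02,0,0,-0.046,0,0,0,0.02,0,0,-0.056,0,0,0,0.02,0,0,-0.066,0,0,0,0.02]
}}

```text
clock: 6.02
tool_pos: [0.451, -0.3196, 0.1421]
eef_rot: [0.0, 0.13, 0.992, -0.0]
force: [0.1, 0.1, -0.2]
gripper_width: 0.0256
```

Call:
{"fn": "step_arm", "kwargs": {
  "moves": [0,0,-0.012,0,0,0,0.02,0,0,-0.027,0,0,0,0.02,0,0,-0.047,0,0,0,0.02,0,0,-0.067,0,0,0,0.02,0,0,-0.09,0,0,0,0.02,0,0,-0.11,0,0,0,0.02,0,0,-0.125,0,0,0,0.02,0,0,-0.13,0,0,0,0.02]
}}

```text
clock: 6.68
tool_pos: [0.4516, -0.3204, 0.2738]
eef_rot: [0.002, 0.13, 0.991, -0.001]
force: [0.4, -1.1, -0.2]
gripper_width: 0.0253
```

```bash
python3 - <<'E'
from h import *
from plant import readout,optics
s=readout.observe();c=optics.capture("wrist");t=optics.capture("scene");pickle.dump((s,c,t),open("w6.pkl","wb"))
print(s["tool_pos"],s["eef_rot"],s["force"],s["gripper_width"])
R,p=pose(s);tip=p+R@np.array([0,0,-.019+.003+.08]);print(tip,proj(c,tip,s),"wrist tip pix", proj(t,tip))
u,v=proj(t,tip).astype(int)
a=cv2.resize(t["color"][v-60:v+40,u-50:u+50,::-1],(400,400),interpolation=cv2.INTER_CUBIC)
b=cv2.resize(c["color"][140:340,220:420,::-1],(400,400),interpolation=cv2.INTER_CUBIC)
cv2.imwrite("pics/c6.png",np.hstack([b,a]));print("orig",u-50,v-60)
E
```

```text
[ 0.45163637 -0.32044004  0.27378459] [ 1.93415775e-03  1.30187920e-01  9.91487242e-01 -6.43435063e-04] [ 0.40226365 -1.05971648 -0.18541662] 0.025282793867989393
[ 0.45187112 -0.32055393  0.20978512] [317.29295429 218.94472381] wrist tip pix [171.01201838 143.25952535]
orig 121 83
```

View pics/c6.png

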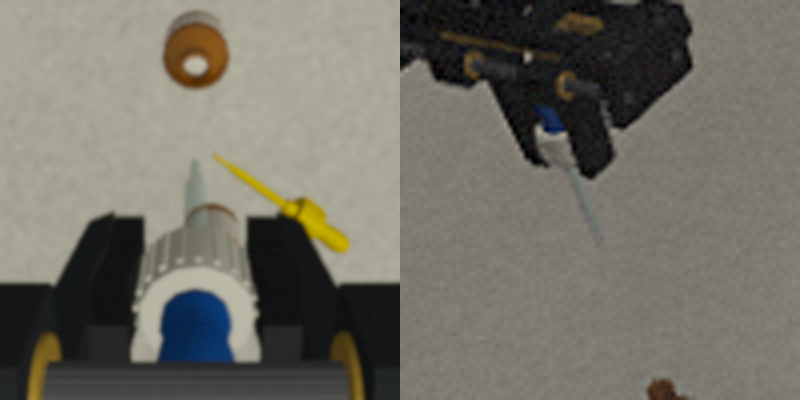

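The wrist crop shows the glass tip at (317.5,219.5), against a predicted (317.3,218.9), so the dropper is upright in the grip. The bottle is still standing, with its open mouth at the top of the crop. I'll carry with the tip at about 0.21 m, 42 mm above the tall caps.

Call:
{"fn": "step_arm", "kwargs": {
  "moves": [0.0004,0.01,0,0,0,0,0.02,0.0012,0.03,0,0,0,0,0.02,0.0023,0.06,0,0,0,0,0.02,0.0035,0.09,0,0,0,0,0.02,0.0047,0.12,0,0,0,0,0.02,0.0058,0.15,0,0,0,0,0.02,0.007,0.18,0,0,0,0,0.02,0.0082,0.21,0,0,0,0,0.02]
}}

```text
clock: 7.45
tool_pos: [0.4963, -0.112, 0.2695]
eef_rot: [-0.001, 0.13, 0.992, 0.0]
force: [0.2, -0.5, -0.5]
gripper_width: 0.0252
```

Call:
{"fn": "step_arm", "kwargs": {
  "moves": [0.0012,0.03,0,0,0,0,0.02,0.0023,0.06,0,0,0,0,0.02,0.0035,0.09,0,0,0,0,0.02,0.0047,0.12,0,0,0,0,0.02,0.0058,0.15,0,0,0,0,0.02,0.007,0.18,0,0,0,0,0.02,0.008,0.205,0,0,0,0,0.02,0.0088,0.225,0,0,0,0,0.02]
}}

```text
clock: 8.12
tool_pos: [0.5455, 0.1085, 0.2692]
eef_rot: [-0.001, 0.129, 0.992, -0.0]
force: [-1.1, 0.5, -0.5]
gripper_width: 0.0256
```

Call:
{"fn": "step_arm", "kwargs": {
  "moves": [0.001,0.025,0,0,0,0,0.02,0.002,0.05,0,0,0,0,0.02,0.003,0.075,0,0,0,0,0.02,0.0036,0.09,0,0,0,0,0.02,0.0036,0.0945,0,0,0,0,0.02,0.0036,0.0945,0,0,0,0,0.02,0.0036,0.0945,0,0,0,0,0.02]
}}

```text
clock: 8.7
tool_pos: [0.5672, 0.1958, 0.2703]
eef_rot: [-0.0, 0.131, 0.991, -0.001]
force: [-0.3, -0.3, -0.5]
gripper_width: 0.0252
```

```bash
cat > chk.py <<'E'
from h import *
from plant import readout,optics
import sys
n=sys.argv[1]
s=readout.observe();c=optics.capture("wrist");pickle.dump((s,c),open(n+".pkl","wb"))
print(s["clock"],s["tool_pos"],s["eef_rot"],s["force"],s["gripper_width"])
R,p=pose(s);tip=p+R@np.array([0,0,.064]);M=np.array([.5684,.1966,.129])
print("tip",tip,"pix",proj(c,tip,s),"mouth pix",proj(c,M,s),"tool delta tip->mouth",R.T@(M-tip))
cv2.imwrite(f"pics/{n}.png",cv2.resize(c["color"][130:280,220:420,::-1],(800,600),interpolation=cv2.INTER_CUBIC))
E
python3 chk.py w7
```

```text
8.7 [0.56715666 0.19579699 0.27025893] [-3.45763768e-04  1.30637444e-01  9.91429852e-01 -7.66034644e-04] [-0.31305927 -0.29917649 -0.47113303] 0.025189547308991894
tip [0.56709997 0.19570556 0.20625902] pix [317.29462688 218.94339901] mouth pix [318.78165658 189.19518263] tool delta tip->mouth [-0.00106147  0.00132499  0.07725649]
```

View pics/w7.png

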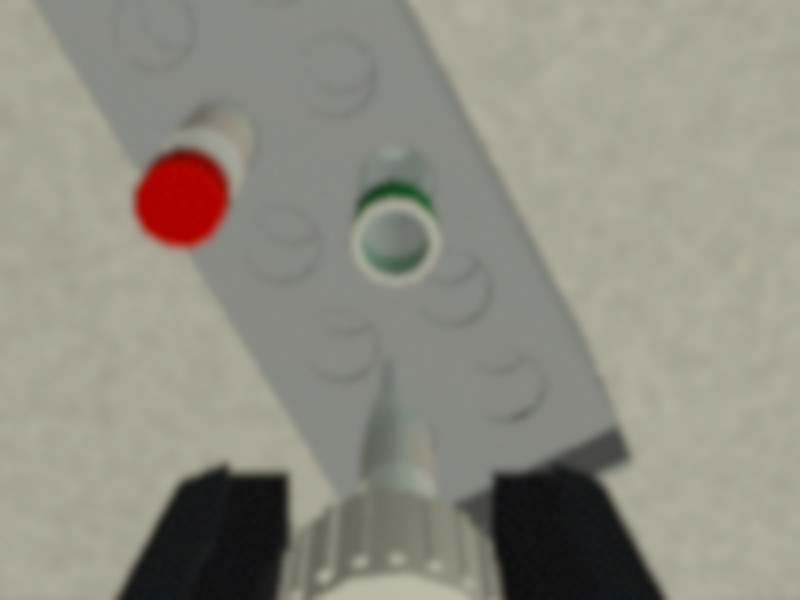

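The mouth is at (318.7,189.4), against a predicted (318.8,189.2). The tip is at (317.4,219), against (317.3,218.9). Both agree, so I'll centre, lower most of the way and check.

Call:
{"fn": "step_arm", "kwargs": {
  "moves": [-0.001,0.0013,0.01,0,0,0,0.02,-0.001,0.0013,0.025,0,0,0,0.02,-0.001,0.0013,0.04,0,0,0,0.02,-0.001,0.0013,0.052,0,0,0,0.02,-0.001,0.0013,0.06,0,0,0,0.02,-0.001,0.0013,0.06,0,0,0,0.02,-0.001,0.0013,0.06,0,0,0,0.02]
}}

```text
clock: 9.33
tool_pos: [0.5688, 0.1979, 0.2105]
eef_rot: [-0.0, 0.13, 0.991, -0.0]
force: [0.7, -0.2, 0.1]
gripper_width: 0.0251
```

```bash
python3 chk.py w8
```

```text
9.3333 [0.56875807 0.19787088 0.21050343] [-2.04503355e-04  1.30329039e-01  9.91470745e-01 -2.49961544e-04] [ 0.65947573 -0.24227996  0.08208323] 0.02506697814796915
tip [0.56872795 0.19784257 0.14650344] pix [317.29471751 218.9435323 ] mouth pix [315.6143483  210.33071461] tool delta tip->mouth [-1.02735905e-05 -1.27549955e-03  1.75041391e-02]
```

Call:
{"fn": "step_arm", "kwargs": {
  "moves": [0,-0.001,0.004,0,0,0,0.02,0,-0.001,0.007,0,0,0,0.02,0,-0.001,0.0095,0,0,0,0.02,0,-0.001,0.0095,0,0,0,0.02,0,-0.001,0.0095,0,0,0,0.02,0,-0.001,0.0095,0,0,0,0.02,0,-0.001,0.0095,0,0,0,0.02,0,-0.001,0.0095,0,0,0,0.02]
}}

```text
clock: 10.05
tool_pos: [0.5686, 0.1974, 0.2014]
eef_rot: [0.0, 0.13, 0.992, 0.0]
force: [0.6, -0.4, -0.2]
gripper_width: 0.0252
```

```bash
python3 chk.py w9; python3 - <<'E'
from h import *
from plant import readout,optics
P=[]
for _ in range(8): P.append(readout.observe()["tool_pos"]); t=optics.capture("scene")
P=np.array(P);print(P.mean(0)-[0,0,.064],P.std(0));pickle.dump(t,open("t9.pkl","wb"))
u,v=proj(t,(.5684,.1966,.137)).astype(int);print(u,v)
a=cv2.resize(t["color"][v-45:v+30,u-37:u+38,::-1],(400,400),interpolation=cv2.INTER_CUBIC)
b=cv2.imread("pics/w9.png")[200:600,200:600]
cv2.imwrite("pics/c9.png",np.hstack([b,a]))
E
```

```text
10.05 [0.56862625 0.19741839 0.20138807] [1.14967958e-04 1.30007007e-01 9.91513066e-01 7.44269130e-05] [ 0.63150815 -0.43784108 -0.15189667] 0.025179050174560975
tip [0.56864208 0.19742592 0.13738807] pix [317.2945103  218.94374568] mouth pix [316.11350066 214.62812417] tool delta tip->mouth [ 2.27221651e-05 -8.61901513e-04  8.38791397e-03]
[0.56856445 0.19740737 0.13728775] [2.51711187e-05 1.77793072e-05 3.00902809e-05]
370 210
```

View pics/c9.png

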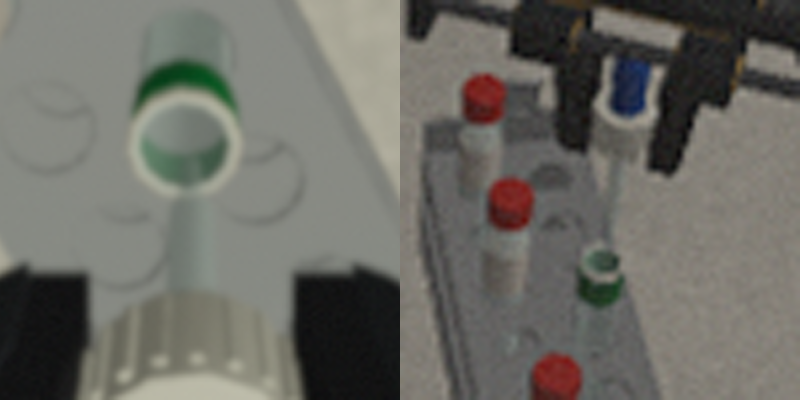

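In the wrist crop the rim centre is (316.1,215.1) and the tip is about (317.1,219), so the tip is some 0.9 mm off and roughly 8 mm above the rim. In the scene crop the pipette hangs upright over the green tube without touching. I'll make a final small centring move and let it settle.

Call:
{"fn": "step_arm", "kwargs": {
  "moves": [0,-0.0008,0,0,0,0,0.02,0,-0.0008,0,0,0,0,0.02,0,-0.0008,0,0,0,0,0.02,0,-0.0008,0,0,0,0,0.02,0,-0.0008,0,0,0,0,0.02,0,-0.0008,0,0,0,0,0.02]
}}

```text
clock: 11.0
tool_pos: [0.5683, 0.1966, 0.2012]
eef_rot: [0.0, 0.13, 0.992, -0.0]
force: [-0.6, 0.8, 0.2]
gripper_width: 0.0257
```

```bash
python3 chk.py w10; python3 - <<'E'
from h import *
from plant import optics,readout,job
t=optics.capture("top")
for nm,lo,hi,z in(("red",(0,150,90),(8,255,255),.15),("amber",(5,90,40),(18,255,200),.05)):
    for ce,st in blobs(t,lo,hi,15):
        if 240<ce[0]<510 and 130<ce[1]<290: print(nm,ce,st[4])
s=readout.observe();print(np.abs(s["joint_vel"]).max(),s["gripper_width"],s["tool_pos"])
T=pickle.load(open("top.pkl","rb"))
print("start amber",[(ce,st[4]) for ce,st in blobs(T,(5,90,40),(18,255,200),15) if 440<ce[0]<510 and 130<ce[1]<290])
E
```

```text
11.0 [0.5683408  0.19663137 0.20121219] [ 2.47376782e-05  1.30000063e-01  9.91513985e-01 -4.85957523e-07] [-0.59987584  0.82101374  0.24698118] 0.025673916142538368
tip [0.56834393 0.19663089 0.13721219] pix [317.29443965 218.94368382] mouth pix [317.28133361 214.8241538 ] tool delta tip->mouth [-6.17323676e-05 -1.54411334e-05  8.21218914e-03]
red [384.3 166.7] 63
red [280.6 190. ] 47
red [397.1 196.9] 59
red [380.5 209.7] 57
red [286.5 217.6] 52
red [393.8 241. ] 58
amber [472.1 186.6] 130
amber [466.3 237.5] 174
0.0014066698673783874 0.02500734081902401 [0.56832683 0.19663405 0.20122353]
start amber [(array([472.1, 186.6]), np.int32(129)), (array([464.2, 237.8]), np.int32(121))]
```

```bash
python3 -c "
from plant import job;print(job.close_job())"
```

```text
the job is handed in; nothing more can be done
None
```

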